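# Count three dip pots into an order

## Robot

A 6-joint arm with a two-finger parallel gripper is mounted at the origin on the work surface. World frame = base frame: x ahead of the robot, y to its left, z up, the work surface at z = 0. Lengths are in m, angles in rad, forces in N, time in s.
With the tool pointing down it reaches from about 0.25 to 0.725 m from the base axis. Payload 4 kg.
Tool frame: the origin (TCP) lies midway between the tips of the shut fingers; the grasp point (between the pads) lies 19 mm behind it (bot.grip_point_offset is the distance from the TCP to the grasp point, in m); z points along the fingers, y is the line along which they close (so a half turn about z gives the same grasp; the last joint's range is limited). The gripper opens to 85 mm and grips with 20 to 120 N. Pads are 22 mm wide; open, the fingers measure 114 mm over their backs; the gripper's body (76 mm by 85 mm) begins 54 mm behind the grasp point. The pads swing forward as they close: fully open they stand 13 mm farther back than shut.
Start: joints at [1.328, 0.241, 0.005, 1.335, 0, 1.571], TCP at [0.12, 0.485, 0.231] pointing down, gripper open.
Joint ranges: [-2.72, 2.72], [-1.05, 1.87], [-1.09, 1.28], [-1.99, 2.15], [-1.42, 1.44], [-3.14, 3.14]. Speed limits (rad/s): [2.79, 2.79, 3.14, 3.14, 3.14, 3.14].

## Interface

Orientations are given as a unit quaternion [x, y, z, w].
In Python, from workcell import bot gives the robot as it stands.
- The arm moves only by the tool step_arm, never from a script. Its argument "targets" is text: rows parted by semicolons, each of 7 numbers parted by spaces: the opening, from -1 (shut) to 1 (fully open), so that 0 is half open, then the shift along the world's x, y, z normalised to -1 to 1, where 1 is 0.5 m, then the turn, a rotation vector about the world's x, y, z normalised to -1 to 1, where 1 is pi/4 rad. In form: gripper x y z wx wy wz; .... A call has 1 to 10 rows; each row is the pose to reach, as a shift and turn from the pose commanded when the call began; what a row does not reach only later rows make up. A row lasts 1/12 s, in which the tool goes at most 41.7 mm and 7.16 degrees, less where a joint would pass 70% of its speed; a pose out of reach is approached as far as the arm can. A call with a number of a shift or a turn outside -1 to 1 is refused whole. A call with a gripper value outside its range is refused whole. The fingers move at their own pace and stop on an object; the grip force is fixed at half the most. Time passes only in rows, so rows that repeat a pose let the fingers close. It gives the time, the measured TCP pose, the force, the opening and the grip force at its end, in the units of the state.
- bot.get_obs(): the state, without advancing time (a new reading comes with each control period).
- bot.camera(name): name is "scene" or "top" or "wrist"; returns the picture (420x560x3 uint8, red, green, blue); there is no depth.
- bot.camera_info(name): a dict with "vertical_fov" (degrees; the focal length in pixels is half the picture's height over the tangent of half this angle, whatever the lens; pixels are square), "cx", "cy" (the principal point, pixels), "pose" (4x4, takes a point from camera to world coordinates). Camera axes: x right, y up, looking along -z (the intrinsics and any distortion apply to the point x, -y, -z); pixel columns grow to the right and rows downward; lengths in m; the calibration is good to about 2 mm. A picture is of the moment at which its call begins: read the wrist's pose just before it. camera_info takes no time and is no camera call; for the wrist camera it gives the pose at the moment of the call.
- bot.job_done(): hands the job in; it is judged then, once.
The state is a dict: "clock": time; "joint_pos": joint angles; "joint_vel": joint speeds; "tau": joint torques, N m; "eef_pos": TCP position; "tool_rot": TCP orientation; "ft_force": force on the tool from outside, world axes, zero at the start; "ft_torque": the same for the moment, N m; "grip_width": finger opening in m; "grasp_force": force on a finger pad.
Only numpy, scipy, OpenCV 4.12 (cv2) and the standard library are available. Lean on these libraries where they do the work, as an engineer would, in place of code of your own. Each camera call takes 0.05 s, during which the arm holds its last target. There are 200 camera calls.

## Task

Count out three dip pots for an order: slide three of the four pots across the tray into the blue trough without lifting them, leaving one on the deck, and shut the yellow lid over the trough. Then put the spare pot into the steel pan. Last, with the lid still shut, raise the tray by its black handle bar so that the three counted pots slide out of the spout into the paper boat, and lower the tray gently until it is level again, not disturbing the bottles and the cups.

Things in the scene. Friction and masses are not known exactly. Their poses are not given: they have to be found in the camera images.
- stand: Fixed steel stand of the counting tray, 170 (x) by 200 (y) mm. Origin on the table under the tray's middle; z up. The tray at rest has the stand's axes: +x to the trough side, +y to the handle, -y to the spout. Tray ends at y = -115 and +115 mm. Tipping axis: along x at y = -115 mm, 80 mm above the table.
- tray_mid (a point): Middle of the tray on top of its flat white deck, 88 mm above the table at rest; moves with the tray, tray axes. Deck from x = -85 to +30 mm, y +-115 mm; rims 4 mm high at x = -85 mm and at the handle end, 10 mm at the spout end. The pots start on it at x = -47 to -10 mm, in a row along y about 43 mm apart.
- trough_mid (a point): Middle of the trough floor, with the tray's axes, moving with it. Blue trough along the tray's +x side, 53 mm wide (x +-26.5 mm), 3 mm below the deck (85 mm above the table at rest); open to the deck over that 3 mm step; 34 mm wall at the far side; wall at y = +111 mm; open spout at y = -135 mm. Smooth: pots in it slide from about 0.35 (0.28 to 0.4) rad of tilt.
- tray (a joint): Tilt of the tray about its tipping axis (see stand). 0 = level, at rest on a stop; grows to 0.9 rad as the handle end is raised. Free, lightly damped: it falls back if let go. About 0.5 kg, 3 N to raise at the bar.
- tray_bar (a point): Middle of the tray's black handle bar: round, 10 mm thick, 90 mm long along x, standing 40 mm off the tray's handle end; 270 mm from the tipping axis and 12 mm above it, so 92 mm above the table at rest. It can turn between the fingers while it is raised in an arc.
- lid (a joint): Angle of the yellow trough lid. 0 = shut flat over the trough, pi/2 = standing upright, 2.1 = leaning fully back, away from the deck. Starts open at 1.75 to 2.0. Stiff hinge: it stays where it is left and needs about 1 N at its edge.
- lid_hinge (a point): Middle of the lid's hinge line on top of the trough's far wall, 116 mm above the table at rest; 86 mm in +x from the deck's middle; tray axes. Lid: yellow plate 236 mm long (y), 56 wide, 3 thick, free edge to -x when shut, where a 20 mm lip hangs down between trough and deck and holds the pots in; plate 31 mm above the trough floor when shut.
- lid_tab (a point): Middle of the black tab on the lid's free edge, 50 mm long (y), reaching 69 mm from the hinge line; the point is 62 mm from the hinge line.
- boat: Open brown paper boat below the spout, loose, 60 g: floor 150 mm (y) by 100 mm (x), walls 50 mm high leaning outward, about 185 by 135 mm at the rim. Origin at the middle of its underside, z up. The counted pots are poured into it.
- pan: Open steel pan for spare pots, fixed: 176 mm (x) by 162 mm (y), 65 mm high, walls 3 mm, empty. Origin at the middle of its underside.
- sauce_bottle: Bystander, leave it alone. Brown squeeze bottle with white nozzle, 60 mm across, 182 mm high. Origin at its foot.
- mustard_bottle: Bystander, leave it alone. Yellow squeeze bottle with white nozzle, 60 mm across, 182 mm high. Origin at its foot.
- cup_stack: Bystander, leave it alone. Stack of white paper cups, 78 mm across, 131 mm high. Origin at its foot.
- pot1: Closed round dip pot, white with a red lid, 36 mm across, 22 mm high, about 30 g, all four alike. Origin at its middle (11 mm above its foot). Starts upright on the tray's white deck, centre 99 mm above the table.
- pot2: Closed round dip pot, white with a red lid, 36 mm across, 22 mm high, about 30 g, all four alike. Origin at its middle (11 mm above its foot). Starts upright on the tray's white deck, centre 99 mm above the table.
- pot3: Closed round dip pot, white with a red lid, 36 mm across, 22 mm high, about 30 g, all four alike. Origin at its middle (11 mm above its foot). Starts upright on the tray's white deck, centre 99 mm above the table.
- pot4: Closed round dip pot, white with a red lid, 36 mm across, 22 mm high, about 30 g, all four alike. Origin at its middle (11 mm above its foot). Starts upright on the tray's white deck, centre 99 mm above the table.
Not all that is in view belongs to the job. Leave any green or turquoise look-alike of the pot1 alone.

How it is judged:
On the way, in this order (a step that is already met when the one before it is completed fails the run):
1. three pots lie in the trough and the fourth is still on the deck ((((x of pot2 in the frame of trough_mid between -0.0135 and 0.018 m and y of pot2 in the frame of trough_mid between -0.135 and 0.115 m and z of pot2 in the frame of trough_mid between -0.01 and 0.03 m) and (x of pot3 in the frame of trough_mid between -0.0135 and 0.018 m and y of pot3 in the frame of trough_mid between -0.135 and 0.115 m and z of pot3 in the frame of trough_mid between -0.01 and 0.03 m) and (x of pot4 in the frame of trough_mid between -0.0135 and 0.018 m and y of pot4 in the frame of trough_mid between -0.135 and 0.115 m and z of pot4 in the frame of trough_mid between -0.01 and 0.03 m) and (x of pot1 in the frame of trough_mid below -0.03 m and z of pot1 in the frame of trough_mid below 0.05 m)) or ((x of pot1 in the frame of trough_mid between -0.0135 and 0.018 m and y of pot1 in the frame of trough_mid between -0.135 and 0.115 m and z of pot1 in the frame of trough_mid between -0.01 and 0.03 m) and (x of pot3 in the frame of trough_mid between -0.0135 and 0.018 m and y of pot3 in the frame of trough_mid between -0.135 and 0.115 m and z of pot3 in the frame of trough_mid between -0.01 and 0.03 m) and (x of pot4 in the frame of trough_mid between -0.0135 and 0.018 m and y of pot4 in the frame of trough_mid between -0.135 and 0.115 m and z of pot4 in the frame of trough_mid between -0.01 and 0.03 m) and (x of pot2 in the frame of trough_mid below -0.03 m and z of pot2 in the frame of trough_mid below 0.05 m)) or ((x of pot1 in the frame of trough_mid between -0.0135 and 0.018 m and y of pot1 in the frame of trough_mid between -0.135 and 0.115 m and z of pot1 in the frame of trough_mid between -0.01 and 0.03 m) and (x of pot2 in the frame of trough_mid between -0.0135 and 0.018 m and y of pot2 in the frame of trough_mid between -0.135 and 0.115 m and z of pot2 in the frame of trough_mid between -0.01 and 0.03 m) and (x of pot4 in the frame of trough_mid between -0.0135 and 0.018 m and y of pot4 in the frame of trough_mid between -0.135 and 0.115 m and z of pot4 in the frame of trough_mid between -0.01 and 0.03 m) and (x of pot3 in the frame of trough_mid below -0.03 m and z of pot3 in the frame of trough_mid below 0.05 m)) or ((x of pot1 in the frame of trough_mid between -0.0135 and 0.018 m and y of pot1 in the frame of trough_mid between -0.135 and 0.115 m and z of pot1 in the frame of trough_mid between -0.01 and 0.03 m) and (x of pot2 in the frame of trough_mid between -0.0135 and 0.018 m and y of pot2 in the frame of trough_mid between -0.135 and 0.115 m and z of pot2 in the frame of trough_mid between -0.01 and 0.03 m) and (x of pot3 in the frame of trough_mid between -0.0135 and 0.018 m and y of pot3 in the frame of trough_mid between -0.135 and 0.115 m and z of pot3 in the frame of trough_mid between -0.01 and 0.03 m) and (x of pot4 in the frame of trough_mid below -0.03 m and z of pot4 in the frame of trough_mid below 0.05 m))) and value of joint tray below 0.1 rad), for 0.2 s.
2. the lid is shut over the three pots ((((x of pot2 in the frame of trough_mid between -0.0135 and 0.018 m and y of pot2 in the frame of trough_mid between -0.135 and 0.115 m and z of pot2 in the frame of trough_mid between -0.01 and 0.03 m) and (x of pot3 in the frame of trough_mid between -0.0135 and 0.018 m and y of pot3 in the frame of trough_mid between -0.135 and 0.115 m and z of pot3 in the frame of trough_mid between -0.01 and 0.03 m) and (x of pot4 in the frame of trough_mid between -0.0135 and 0.018 m and y of pot4 in the frame of trough_mid between -0.135 and 0.115 m and z of pot4 in the frame of trough_mid between -0.01 and 0.03 m) and (x of pot1 in the frame of trough_mid below -0.03 m and z of pot1 in the frame of trough_mid below 0.05 m)) or ((x of pot1 in the frame of trough_mid between -0.0135 and 0.018 m and y of pot1 in the frame of trough_mid between -0.135 and 0.115 m and z of pot1 in the frame of trough_mid between -0.01 and 0.03 m) and (x of pot3 in the frame of trough_mid between -0.0135 and 0.018 m and y of pot3 in the frame of trough_mid between -0.135 and 0.115 m and z of pot3 in the frame of trough_mid between -0.01 and 0.03 m) and (x of pot4 in the frame of trough_mid between -0.0135 and 0.018 m and y of pot4 in the frame of trough_mid between -0.135 and 0.115 m and z of pot4 in the frame of trough_mid between -0.01 and 0.03 m) and (x of pot2 in the frame of trough_mid below -0.03 m and z of pot2 in the frame of trough_mid below 0.05 m)) or ((x of pot1 in the frame of trough_mid between -0.0135 and 0.018 m and y of pot1 in the frame of trough_mid between -0.135 and 0.115 m and z of pot1 in the frame of trough_mid between -0.01 and 0.03 m) and (x of pot2 in the frame of trough_mid between -0.0135 and 0.018 m and y of pot2 in the frame of trough_mid between -0.135 and 0.115 m and z of pot2 in the frame of trough_mid between -0.01 and 0.03 m) and (x of pot4 in the frame of trough_mid between -0.0135 and 0.018 m and y of pot4 in the frame of trough_mid between -0.135 and 0.115 m and z of pot4 in the frame of trough_mid between -0.01 and 0.03 m) and (x of pot3 in the frame of trough_mid below -0.03 m and z of pot3 in the frame of trough_mid below 0.05 m)) or ((x of pot1 in the frame of trough_mid between -0.0135 and 0.018 m and y of pot1 in the frame of trough_mid between -0.135 and 0.115 m and z of pot1 in the frame of trough_mid between -0.01 and 0.03 m) and (x of pot2 in the frame of trough_mid between -0.0135 and 0.018 m and y of pot2 in the frame of trough_mid between -0.135 and 0.115 m and z of pot2 in the frame of trough_mid between -0.01 and 0.03 m) and (x of pot3 in the frame of trough_mid between -0.0135 and 0.018 m and y of pot3 in the frame of trough_mid between -0.135 and 0.115 m and z of pot3 in the frame of trough_mid between -0.01 and 0.03 m) and (x of pot4 in the frame of trough_mid below -0.03 m and z of pot4 in the frame of trough_mid below 0.05 m))) and value of joint lid below 0.08 rad), for 0.2 s.
3. the spare pot is in the steel pan, the three still under the shut lid ((((x of pot2 in the frame of trough_mid between -0.0135 and 0.018 m and y of pot2 in the frame of trough_mid between -0.135 and 0.115 m and z of pot2 in the frame of trough_mid between -0.01 and 0.03 m) and (x of pot3 in the frame of trough_mid between -0.0135 and 0.018 m and y of pot3 in the frame of trough_mid between -0.135 and 0.115 m and z of pot3 in the frame of trough_mid between -0.01 and 0.03 m) and (x of pot4 in the frame of trough_mid between -0.0135 and 0.018 m and y of pot4 in the frame of trough_mid between -0.135 and 0.115 m and z of pot4 in the frame of trough_mid between -0.01 and 0.03 m) and (x of pot1 in the frame of pan between -0.088 and 0.088 m and y of pot1 in the frame of pan between -0.081 and 0.081 m and z of pot1 in the frame of pan between 0 and 0.06 m)) or ((x of pot1 in the frame of trough_mid between -0.0135 and 0.018 m and y of pot1 in the frame of trough_mid between -0.135 and 0.115 m and z of pot1 in the frame of trough_mid between -0.01 and 0.03 m) and (x of pot3 in the frame of trough_mid between -0.0135 and 0.018 m and y of pot3 in the frame of trough_mid between -0.135 and 0.115 m and z of pot3 in the frame of trough_mid between -0.01 and 0.03 m) and (x of pot4 in the frame of trough_mid between -0.0135 and 0.018 m and y of pot4 in the frame of trough_mid between -0.135 and 0.115 m and z of pot4 in the frame of trough_mid between -0.01 and 0.03 m) and (x of pot2 in the frame of pan between -0.088 and 0.088 m and y of pot2 in the frame of pan between -0.081 and 0.081 m and z of pot2 in the frame of pan between 0 and 0.06 m)) or ((x of pot1 in the frame of trough_mid between -0.0135 and 0.018 m and y of pot1 in the frame of trough_mid between -0.135 and 0.115 m and z of pot1 in the frame of trough_mid between -0.01 and 0.03 m) and (x of pot2 in the frame of trough_mid between -0.0135 and 0.018 m and y of pot2 in the frame of trough_mid between -0.135 and 0.115 m and z of pot2 in the frame of trough_mid between -0.01 and 0.03 m) and (x of pot4 in the frame of trough_mid between -0.0135 and 0.018 m and y of pot4 in the frame of trough_mid between -0.135 and 0.115 m and z of pot4 in the frame of trough_mid between -0.01 and 0.03 m) and (x of pot3 in the frame of pan between -0.088 and 0.088 m and y of pot3 in the frame of pan between -0.081 and 0.081 m and z of pot3 in the frame of pan between 0 and 0.06 m)) or ((x of pot1 in the frame of trough_mid between -0.0135 and 0.018 m and y of pot1 in the frame of trough_mid between -0.135 and 0.115 m and z of pot1 in the frame of trough_mid between -0.01 and 0.03 m) and (x of pot2 in the frame of trough_mid between -0.0135 and 0.018 m and y of pot2 in the frame of trough_mid between -0.135 and 0.115 m and z of pot2 in the frame of trough_mid between -0.01 and 0.03 m) and (x of pot3 in the frame of trough_mid between -0.0135 and 0.018 m and y of pot3 in the frame of trough_mid between -0.135 and 0.115 m and z of pot3 in the frame of trough_mid between -0.01 and 0.03 m) and (x of pot4 in the frame of pan between -0.088 and 0.088 m and y of pot4 in the frame of pan between -0.081 and 0.081 m and z of pot4 in the frame of pan between 0 and 0.06 m))) and value of joint lid below 0.08 rad), for 0.1 s.
4. the tray is tipped with the lid shut (value of joint tray above 0.25 rad and value of joint lid below 0.15 rad), for 0.1 s.
5. the three counted pots are in the boat ((((x of pot2 in the frame of boat between -0.065 and 0.065 m and y of pot2 in the frame of boat between -0.09 and 0.09 m and z of pot2 in the frame of boat between 0 and 0.06 m) and (x of pot3 in the frame of boat between -0.065 and 0.065 m and y of pot3 in the frame of boat between -0.09 and 0.09 m and z of pot3 in the frame of boat between 0 and 0.06 m) and (x of pot4 in the frame of boat between -0.065 and 0.065 m and y of pot4 in the frame of boat between -0.09 and 0.09 m and z of pot4 in the frame of boat between 0 and 0.06 m) and (x of pot1 in the frame of pan between -0.088 and 0.088 m and y of pot1 in the frame of pan between -0.081 and 0.081 m and z of pot1 in the frame of pan between 0 and 0.06 m)) or ((x of pot1 in the frame of boat between -0.065 and 0.065 m and y of pot1 in the frame of boat between -0.09 and 0.09 m and z of pot1 in the frame of boat between 0 and 0.06 m) and (x of pot3 in the frame of boat between -0.065 and 0.065 m and y of pot3 in the frame of boat between -0.09 and 0.09 m and z of pot3 in the frame of boat between 0 and 0.06 m) and (x of pot4 in the frame of boat between -0.065 and 0.065 m and y of pot4 in the frame of boat between -0.09 and 0.09 m and z of pot4 in the frame of boat between 0 and 0.06 m) and (x of pot2 in the frame of pan between -0.088 and 0.088 m and y of pot2 in the frame of pan between -0.081 and 0.081 m and z of pot2 in the frame of pan between 0 and 0.06 m)) or ((x of pot1 in the frame of boat between -0.065 and 0.065 m and y of pot1 in the frame of boat between -0.09 and 0.09 m and z of pot1 in the frame of boat between 0 and 0.06 m) and (x of pot2 in the frame of boat between -0.065 and 0.065 m and y of pot2 in the frame of boat between -0.09 and 0.09 m and z of pot2 in the frame of boat between 0 and 0.06 m) and (x of pot4 in the frame of boat between -0.065 and 0.065 m and y of pot4 in the frame of boat between -0.09 and 0.09 m and z of pot4 in the frame of boat between 0 and 0.06 m) and (x of pot3 in the frame of pan between -0.088 and 0.088 m and y of pot3 in the frame of pan between -0.081 and 0.081 m and z of pot3 in the frame of pan between 0 and 0.06 m)) or ((x of pot1 in the frame of boat between -0.065 and 0.065 m and y of pot1 in the frame of boat between -0.09 and 0.09 m and z of pot1 in the frame of boat between 0 and 0.06 m) and (x of pot2 in the frame of boat between -0.065 and 0.065 m and y of pot2 in the frame of boat between -0.09 and 0.09 m and z of pot2 in the frame of boat between 0 and 0.06 m) and (x of pot3 in the frame of boat between -0.065 and 0.065 m and y of pot3 in the frame of boat between -0.09 and 0.09 m and z of pot3 in the frame of boat between 0 and 0.06 m) and (x of pot4 in the frame of pan between -0.088 and 0.088 m and y of pot4 in the frame of pan between -0.081 and 0.081 m and z of pot4 in the frame of pan between 0 and 0.06 m)))), for 0.2 s.
At the end, for the whole second after the job is handed in: Three pots lie in the paper boat and the fourth in the steel pan (each pot's middle inside the walls and less than 60 mm above the underside), all at rest; the tray is level again (under 0.04 rad) and the lid shut (under 0.08 rad) ((((x of pot2 in the frame of boat between -0.065 and 0.065 m and y of pot2 in the frame of boat between -0.09 and 0.09 m and z of pot2 in the frame of boat between 0 and 0.06 m) and (x of pot3 in the frame of boat between -0.065 and 0.065 m and y of pot3 in the frame of boat between -0.09 and 0.09 m and z of pot3 in the frame of boat between 0 and 0.06 m) and (x of pot4 in the frame of boat between -0.065 and 0.065 m and y of pot4 in the frame of boat between -0.09 and 0.09 m and z of pot4 in the frame of boat between 0 and 0.06 m) and (x of pot1 in the frame of pan between -0.088 and 0.088 m and y of pot1 in the frame of pan between -0.081 and 0.081 m and z of pot1 in the frame of pan between 0 and 0.06 m)) or ((x of pot1 in the frame of boat between -0.065 and 0.065 m and y of pot1 in the frame of boat between -0.09 and 0.09 m and z of pot1 in the frame of boat between 0 and 0.06 m) and (x of pot3 in the frame of boat between -0.065 and 0.065 m and y of pot3 in the frame of boat between -0.09 and 0.09 m and z of pot3 in the frame of boat between 0 and 0.06 m) and (x of pot4 in the frame of boat between -0.065 and 0.065 m and y of pot4 in the frame of boat between -0.09 and 0.09 m and z of pot4 in the frame of boat between 0 and 0.06 m) and (x of pot2 in the frame of pan between -0.088 and 0.088 m and y of pot2 in the frame of pan between -0.081 and 0.081 m and z of pot2 in the frame of pan between 0 and 0.06 m)) or ((x of pot1 in the frame of boat between -0.065 and 0.065 m and y of pot1 in the frame of boat between -0.09 and 0.09 m and z of pot1 in the frame of boat between 0 and 0.06 m) and (x of pot2 in the frame of boat between -0.065 and 0.065 m and y of pot2 in the frame of boat between -0.09 and 0.09 m and z of pot2 in the frame of boat between 0 and 0.06 m) and (x of pot4 in the frame of boat between -0.065 and 0.065 m and y of pot4 in the frame of boat between -0.09 and 0.09 m and z of pot4 in the frame of boat between 0 and 0.06 m) and (x of pot3 in the frame of pan between -0.088 and 0.088 m and y of pot3 in the frame of pan between -0.081 and 0.081 m and z of pot3 in the frame of pan between 0 and 0.06 m)) or ((x of pot1 in the frame of boat between -0.065 and 0.065 m and y of pot1 in the frame of boat between -0.09 and 0.09 m and z of pot1 in the frame of boat between 0 and 0.06 m) and (x of pot2 in the frame of boat between -0.065 and 0.065 m and y of pot2 in the frame of boat between -0.09 and 0.09 m and z of pot2 in the frame of boat between 0 and 0.06 m) and (x of pot3 in the frame of boat between -0.065 and 0.065 m and y of pot3 in the frame of boat between -0.09 and 0.09 m and z of pot3 in the frame of boat between 0 and 0.06 m) and (x of pot4 in the frame of pan between -0.088 and 0.088 m and y of pot4 in the frame of pan between -0.081 and 0.081 m and z of pot4 in the frame of pan between 0 and 0.06 m))) and value of joint tray below 0.04 rad and value of joint lid below 0.08 rad and linear speed of each of pot1, pot2, pot3, pot4, boat below 0.03 m/s); the robot touches nothing.
It fails at once if a pot is lifted off the tray while the lid is still open (more than 17 mm up) (value of joint lid above 0.5 rad and height (world z) of any of pot1, pot2, pot3, pot4 above 0.116 m).
It fails at once if the tray is let fall back (faster than 1.5 rad/s) (velocity of joint tray below -1.5 rad/s).
It fails at once if a bottle or the cup stack is tipped or moved more than 40 mm (distance of any of sauce_bottle, mustard_bottle, cup_stack from where it was at the start of the episode above 0.04 m or angle between any of sauce_bottle, mustard_bottle, cup_stack's own z axis and vertical above 0.4 rad).
It also fails if it takes over 72 s, if anything falls off the work surface, if the arm or the gripper's body presses on something with over 40 N, if the wrist force passes 120 N, or if a joint passes its speed limit or range.

## Working session

There is one attempt and no reset: what is moved stays moved. The work goes in short steps, Python scripts to look and compute and a tool call to move; the robot and the scene stay as the last step left them, time stands still between calls to the robot, and variables do not carry over. Pictures are saved under pics/ and viewed, at most 10 in all, crops included, and the job is handed in when it is done.

Besides the shell and the picture viewer there is one more tool, called after "Call:" in YAML: its name, and indented under it one key for each argument. step_arm: Moves the arm, as the interface text tells. Scaled input: -1 to 1 covers 0.5 m each way for a shift and pi/4 rad each way for a turn. Its arguments: {"type":"object","properties":{"targets":{"type":"string"}},"required":["targets"]}

```bash
mkdir -p pics; ls; python3 - <<'E'
from workcell import bot
import cv2,numpy as np
o=bot.get_obs();print(o)
for n in("scene","top"):
    i=bot.camera_info(n);print(n,i)
    cv2.imwrite(f"pics/{n}0.png",bot.camera(n)[:,:,::-1])
print(bot.camera_info("wrist"),bot.grip_point_offset)
E
```

```text
pics
{'clock': 0.0, 'joint_pos': array([1.32800302e+00, 2.41417725e-01, 3.73802075e-03, 1.33521701e+00,
       1.86702817e-05, 1.57079252e+00]), 'joint_vel': array([-1.73458007e-04, -7.65855647e-05, -3.95931679e-04,  9.71035268e-04,
       -5.80925458e-04,  9.23992324e-04]), 'tau': array([-9.02176434e-04, -3.72321224e+01,  2.52406633e+01,  1.70326192e-02,
        1.95733128e-05, -3.39519186e-07]), 'eef_pos': array([0.12004988, 0.48472239, 0.23041587]), 'tool_rot': array([ 1.21096756e-01,  9.92640153e-01, -1.04133263e-03, -1.36445335e-04]), 'ft_force': array([ 0.33425192,  0.00649679, -0.57704183]), 'ft_torque': array([ 0.02472544, -0.01049628,  0.0097002 ]), 'grasp_force': 0.0, 'grip_width': 0.08522747104720729}
scene {'vertical_fov': 54.01480049255355, 'cx': 276.03120656748655, 'cy': 205.62534123563373, 'pose': array([[ 0.59286752, -0.6798878 ,  0.43157928,  0.98468315],
       [ 0.80526634,  0.49561656, -0.32543871, -0.35440016],
       [ 0.00736397,  0.54047831,  0.84132572,  0.92320132],
       [ 0.        ,  0.        ,  0.        ,  1.        ]])}
top {'vertical_fov': 42.922935288228985, 'cx': 287.7697372480419, 'cy': 205.70004702534996, 'pose': array([[-0.02892804,  0.97742833, -0.20927741,  0.28046159],
       [-0.99956578, -0.02711231,  0.01154037, -0.05057932],
       [ 0.00560589,  0.20952038,  0.97778821,  1.45027195],
       [ 0.        ,  0.        ,  0.        ,  1.        ]])}
{'vertical_fov': 60.107511897383944, 'cx': 270.22521973789793, 'cy': 211.80533787381108, 'pose': array([[ 0.24099179, -0.92146744, -0.30466492,  0.04177575],
       [ 0.97052546,  0.22822342,  0.0774235 ,  0.5046227 ],
       [-0.00181156, -0.31434349,  0.94930758,  0.3724863 ],
       [ 0.        ,  0.        ,  0.        ,  1.        ]])} 0.0187
```

View pics/scene0.png

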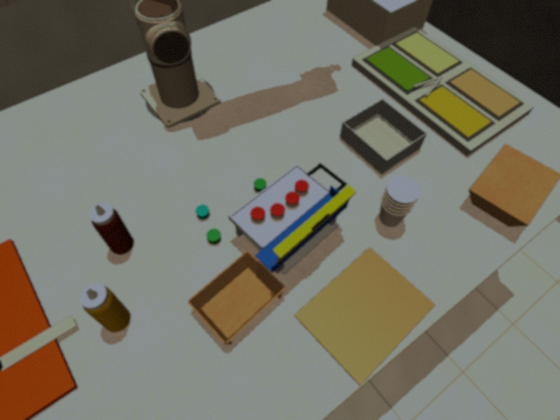

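View pics/top0.png

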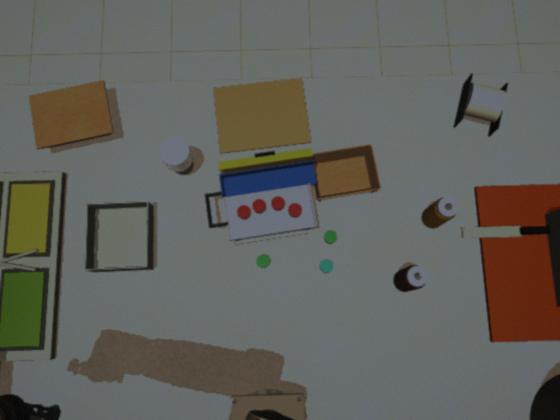

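Scene view: four red-lidded pots on the deck, with the boat at the spout (237,297), the pan (383,135) and the cups (398,200). Top view: pots at about (244,212) to (295,210), pan (120,236), boat (347,172), lid open behind the blue trough, and green decoys off the tray. I'll enlarge the top view to measure.

```bash
cat > h.py <<'E'
import numpy as np,cv2
from workcell import bot
def K(i): f=210/np.tan(np.radians(i["vertical_fov"])/2); return f,i["cx"],i["cy"]
def ray(i,u,v,z):
    f,cx,cy=K(i);P=i["pose"];d=P[:3,:3]@np.array([(u-cx)/f,-(v-cy)/f,-1]);o=P[:3,3]
    return o+d*(z-o[2])/d[2]
def proj(i,p):
    f,cx,cy=K(i);P=i["pose"];c=P[:3,:3].T@(np.asarray(p)-P[:3,3]);return cx-f*c[0]/c[2],cy+f*c[1]/c[2]
def reds(im,amin=20):
    h=cv2.cvtColor(im,cv2.COLOR_RGB2HSV);m=(((h[...,0]<6)|(h[...,0]>172))&(h[...,1]>170)&(h[...,2]>90)).astype(np.uint8)
    n,l,s,c=cv2.connectedComponentsWithStats(m);return [(c[k],s[k,4]) for k in range(1,n) if amin<s[k,4]<6000]
E
python3 - <<'E'
from h import *
for n in("top","scene"):
    i=bot.camera_info(n);im=cv2.imread(f"pics/{n}0.png")[:,:,::-1].copy()
    for c,a in reds(im): print(n,c.round(1),a,ray(i,*c,.110).round(4))
im=cv2.imread("pics/top0.png")
cv2.imwrite("pics/crop.png",cv2.resize(im[135:285,190:390],None,fx=4,fy=4,interpolation=cv2.INTER_CUBIC))
E
```

```text
top [277.8 203. ] 101 [ 0.5753 -0.0409  0.11  ]
top [259.  205.6] 102 [0.5696 0.0074 0.11  ]
top [294.7 209.8] 99 [ 0.5561 -0.0838  0.11  ]
top [243.6 211.7] 99 [0.5548 0.047  0.11  ]
scene [301.2 186.1] 107 [0.5581 0.0427 0.11  ]
scene [292.4 197.7] 118 [0.5725 0.0048 0.11  ]
scene [277.1 209.8] 117 [ 0.5783 -0.0446  0.11  ]
scene [257.4 213.6] 124 [ 0.5597 -0.0876  0.11  ]
```

View pics/crop.png

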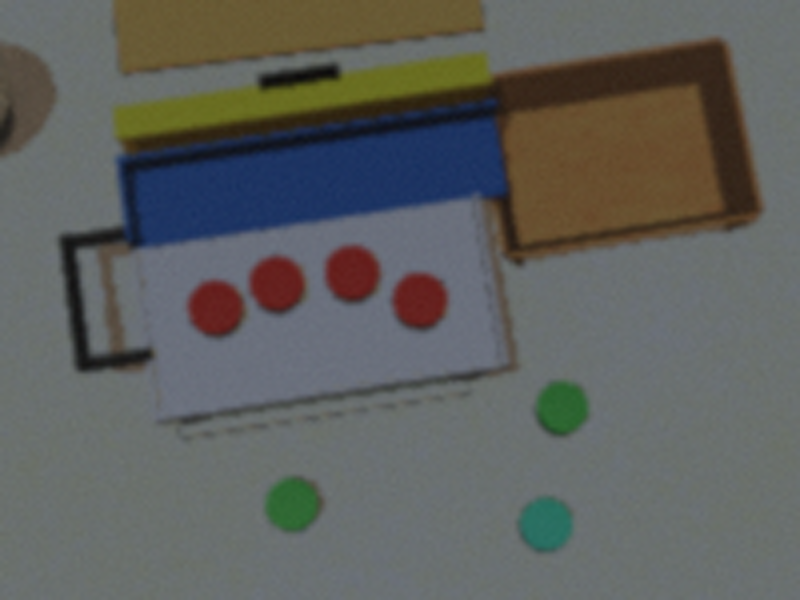

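Crop: deck corners near (158,420), (505,370), (138,247) and (482,195), bar middle (72,303), lid tab (300,76), boat to the right with rim (510,255)-(760,210)-(725,40). Next I'll fit the stand pose and check it as an overlay in both views.

```bash
cat >> h.py <<'E'
def T(s,p): # stand pose (x,y,yaw), p in stand frame
    c,n=np.cos(s[2]),np.sin(s[2]);p=np.asarray(p,float);return np.array([s[0]+c*p[0]-n*p[1],s[1]+n*p[0]+c*p[1],p[2]])
def Ti(s,p):
    c,n=np.cos(s[2]),np.sin(s[2]);d=np.asarray(p)[:2]-s[:2];return np.array([c*d[0]+n*d[1],-n*d[0]+c*d[1]])
E
python3 - <<'E'
from h import *
from scipy.optimize import least_squares
pts=[((-.085,.115,.092),(158,420)),((-.085,-.115,.098),(508,370)),((.030,.115,.088),(138,246)),((.030,-.115,.098),(482,195))]
i=bot.camera_info("top");j=bot.camera_info("scene")
uv=lambda q:(q[0]/4+190,q[1]/4+135)
f=lambda s:np.ravel([np.subtract(proj(i,T(s,p)),uv(q)) for p,q in pts])
r=least_squares(f,[.55,0,.1]);s=r.x;print(s,f(s).round(1))
print("bar",Ti(s,ray(i,*uv((72,303)),.092)), Ti(s,ray(i,*uv((62,238)),.092)),Ti(s,ray(i,*uv((80,368)),.092)))
for c in [(.5753,-.0409),(.5696,.0074),(.5561,-.0838),(.5548,.047)]:print(Ti(s,c).round(4))
# pan rim, boat rim
for nm,z,pp in(("pan",.065,[(87,204),(152,202),(154,269),(88,271)]),("boat",.05,[uv(a) for a in[(500,75),(722,40),(760,212),(515,260)]])):
    w=np.array([ray(i,*p,z)[:2] for p in pp]);print(nm,w.round(3).tolist(),w.mean(0))
for a in(1.7,1.8,1.9,2.0):
    print(a,np.round(4*(np.array(proj(i,T(s,(.086-.069*np.cos(a),0,.116+.069*np.sin(a)))))-(190,135))))
out=[]
for info,n in((i,"top"),(j,"scene")):
    im=cv2.imread(f"pics/{n}0.png")
    o,sc=((190,135),3) if n=="top" else ((180,130),3)
    c=cv2.resize(im[o[1]:o[1]+150,o[0]:o[0]+200] if n=="top" else im[o[1]:o[1]+200,o[0]:o[0]+200],None,fx=2 if 0 else 3,fy=3)
    c=cv2.convertScaleAbs(c,alpha=1.6)
    for x,y,z in [(-.085,.115,.092),(-.085,-.115,.098),(.03,.115,.088),(.03,-.115,.098),(.086,.115,.116),(.086,-.115,.116),(0,.155,.092),(-.045,.155,.092),(.045,.155,.092)]:
        q=(np.array(proj(info,T(s,(x,y,z))))-o)*3+1;cv2.circle(c,tuple(q.astype(int)),2,(255,0,255),-1)
    out.append(c)
cv2.imwrite("pics/ov.png",out[1])
E
```

```text
[ 0.58335546 -0.0179738   0.11123975] [-0.6 -0.2  0.7 -0.4 -0.6  0.3  0.5  0.3]
bar [-0.00211169  0.15974452] [0.04184164 0.16149349] [-0.04532105  0.15929275]
[-0.0106 -0.0219]
[-0.0109  0.0267]
[-0.0344 -0.0624]
[-0.0212  0.0677]
pan [[0.596, 0.464], [0.597, 0.293], [0.419, 0.283], [0.419, 0.453]] [0.50793336 0.37339877]
boat [[0.724, -0.146], [0.745, -0.299], [0.622, -0.318], [0.594, -0.151]] [ 0.67093544 -0.22847028]
1.7 [291.  86.]
1.8 [290.  76.]
1.9 [289.  67.]
2.0 [287.  58.]
```

View pics/ov.png

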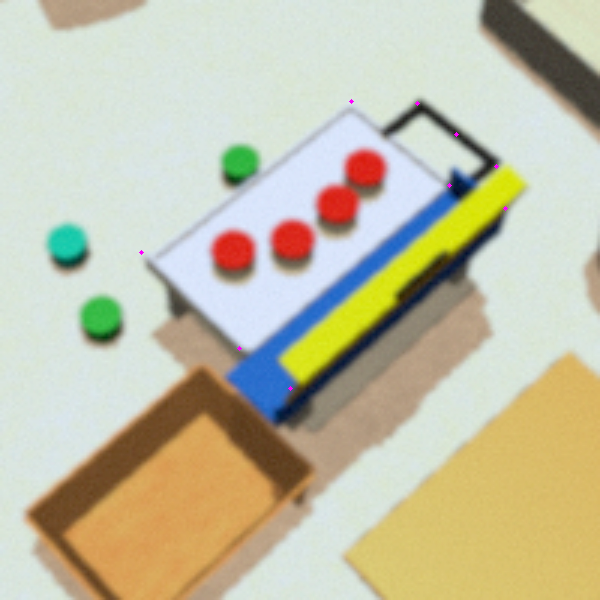

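The scene-view overlay sits about 2 px (~5 mm) from the top-view fit, so I'll split the difference for now. I'm moving the wrist camera above the tray to refine it.

Call:
step_arm:
  targets: "-1 0.76 -1 0.06 0 0 0.453; -1 0.76 -1 0.06 0 0 0.453; -1 0.76 -1 0.06 0 0 0.453; -1 0.76 -1 0.06 0 0 0.453; -1 0.76 -1 0.06 0 0 0.453; -1 0.76 -1 0.06 0 0 0.453; -1 0.76 -1 0.06 0 0 0.453; -1 0.76 -1 0.06 0 0 0.453; -1 0.76 -1 0.06 0 0 0.453; -1 0.76 -1 0.06 0 0 0.453"

```text
clock: 0.93
eef_pos: [0.3667, 0.16, 0.2508]
tool_rot: [-0.057, 0.998, 0.0, -0.0]
ft_force: [-0.1, 0.4, -0.4]
grip_width: -0.0001
grasp_force: 0.0
```

Call:
step_arm:
  targets: "-1 0.266 -0.35 0 0 0 0; -1 0.266 -0.35 0 0 0 0; -1 0.266 -0.35 0 0 0 0; -1 0.266 -0.35 0 0 0 0; -1 0.266 -0.35 0 0 0 0; -1 0.266 -0.35 0 0 0 0; -1 0.266 -0.35 0 0 0 0; -1 0.266 -0.35 0 0 0 0"

```text
clock: 1.6
eef_pos: [0.4987, -0.0133, 0.2499]
tool_rot: [-0.056, 0.998, 0.0, -0.001]
ft_force: [0.2, -1.2, -0.4]
grip_width: -0.0003
grasp_force: 0.0
```

```bash
python3 - <<'E'
from h import *
i=bot.camera_info("wrist");im=bot.camera("wrist");print(bot.get_obs()["eef_pos"])
cv2.imwrite("pics/w1raw.png",im[:,:,::-1])
for c,a in reds(im,300): print(c.round(1),a,ray(i,*c,.110).round(4))
cv2.imwrite("pics/w1.png",cv2.convertScaleAbs(cv2.resize(im[:,:,::-1],(800,600),interpolation=cv2.INTER_CUBIC),alpha=1.5))
E
```

```text
[ 0.4983466  -0.01258287  0.25020267]
[179.8 253.6] 1196 [ 0.5565 -0.084   0.11  ]
[327.3 275. ] 427 [0.5628 0.0439 0.11  ]
[226.3 277.2] 959 [ 0.5746 -0.0431  0.11  ]
```

View pics/w1.png

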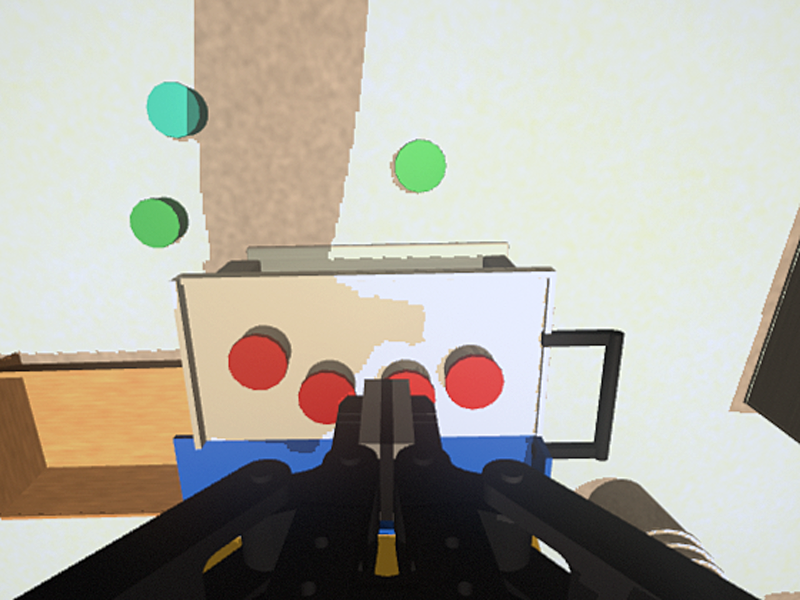

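Wrist view (image right is +y, down is +x): deck corners at (553,270), (178,278), (197,447) and (547,437), bar middle near (608,394), pots at (258,361), (326,398), (410,385) and (474,382). I'll refit the tray with these.

```bash
python3 - <<'E'
from h import *
from scipy.optimize import least_squares
w=bot.camera_info("wrist");t=bot.camera_info("top");j=bot.camera_info("scene")
k=lambda a:(a[0]/1.42857,a[1]/1.42857); u4=lambda q:(q[0]/4+190,q[1]/4+135); u3=lambda q:(q[0]/3+180,q[1]/3+130)
M=[(-.085,.115,.092),(-.085,-.115,.098),(.030,.115,.090),(.030,-.115,.098),(-.002,.155,.092)]
W=[k(a) for a in[(553,270),(178,278),(547,437),(197,447),(608,394)]]
S=[u3(a) for a in[(352,108),(148,260),(450,188),(240,355),(455,130)]]
P=[u4(a) for a in[(158,420),(508,370),(138,246),(482,195),(72,303)]]
for n,i,U in(("w",w,W),("s",j,S),("t",t,P)):
    f=lambda s:np.ravel([np.subtract(proj(i,T(s,p)),q) for p,q in zip(M,U)])
    r=least_squares(f,[.58,0,.1],x_scale=.01);print(n,r.x.round(4),f(r.x).round(1))
    if n=="w":sw=r.x
im=cv2.imread("pics/w1raw.png")
for c in[(258,361),(326,398),(474,382)]:
    p=ray(w,*k(c),.110);print(p.round(4),Ti(sw,p).round(4))
E
```

```text
w [ 0.584  -0.0125  0.1276] [ 4.8  0.5 -4.2  0.8 -2.4 -0.6  0.1  0.4  1.6  0. ]
s [ 0.589  -0.0189  0.1267] [-0.2 -1.2 -1.4 -0.3  0.3 -0.5  1.2  0.1  0.   1.8]
t [ 0.5832 -0.017   0.113 ] [-0.9 -0.1  0.4 -0.4 -1.1  0.3  0.1  0.3  1.5 -0.1]
[ 0.5556 -0.0825  0.11  ] [-0.037  -0.0659]
[ 0.5757 -0.0404  0.11  ] [-0.0117 -0.0267]
[0.5549 0.0475 0.11  ] [-0.0212  0.0632]
```

Call:
step_arm:
  targets: "-1 0.039 0.108 -0.08 0 0 0; -1 0.039 0.108 -0.16 0 0 0; -1 0.039 0.108 -0.24 0 0 0; -1 0.039 0.108 -0.3 0 0 0; -1 0.039 0.108 -0.315 0 0 0; -1 0.039 0.108 -0.315 0 0 0"

```text
clock: 2.15
eef_pos: [0.5148, 0.0431, 0.0906]
tool_rot: [-0.058, 0.998, 0.0, -0.003]
ft_force: [0.1, -0.4, 0.6]
grip_width: -0.0
grasp_force: 0.0
```

Call:
step_arm:
  targets: "-1 0.02 0.002 0.006 0 0 0; -1 0.04 0.005 0.006 0 0 0; -1 0.06 0.007 0.006 0 0 0; -1 0.08 0.009 0.006 0 0 0; -1 0.1 0.012 0.006 0 0 0; -1 0.12 0.014 0.006 0 0 0; -1 0.14 0.017 0.006 0 0 0; -1 0.158 0.019 0.006 0 0 0; -1 0.17 0.02 0.006 0 0 0; -1 0.178 0.021 0.006 0 0 0"

```text
clock: 2.98
eef_pos: [0.6075, 0.0532, 0.0966]
tool_rot: [-0.058, 0.998, 0.0, 0.0]
ft_force: [-0.8, 0.2, 0.6]
grip_width: -0.0003
grasp_force: 0.1
```

Call:
step_arm:
  targets: "-1 0.003 0 0 0 0 0; -1 0.003 0 0 0 0 0"

```text
clock: 3.15
eef_pos: [0.6089, 0.0521, 0.0963]
tool_rot: [-0.057, 0.998, 0.0, -0.0]
ft_force: [0.8, -0.7, 0.7]
grip_width: -0.0001
grasp_force: 0.0
```

Call:
step_arm:
  targets: "-1 -0.04 0 0.01 0 0 0; -1 -0.08 -0.02 0.07 0 0 0; -1 -0.13 -0.06 0.12 0 0 0; -1 -0.172 -0.103 0.12 0 0 0; -1 -0.172 -0.103 0.06 0 0 0; -1 -0.172 -0.103 0 0 0 0; -1 -0.172 -0.103 -0.002 0 0 0; -1 -0.172 -0.103 -0.002 0 0 0"

```text
clock: 3.82
eef_pos: [0.521, -0.0001, 0.0942]
tool_rot: [-0.056, 0.998, 0.0, -0.002]
ft_force: [0.6, 0.1, 0.5]
grip_width: -0.0
grasp_force: 0.0
```

```bash
python3 - <<'E'
from h import *
i=bot.camera_info("top");im=bot.camera("top");print(bot.get_obs()["eef_pos"])
s=[.585,-.016,.118]
for c,a in reds(im,15):
  p=ray(i,*c,.110); print(c.round(1),a,p.round(4),Ti(s,p).round(4))
E
```

```text
[5.22752820e-01 3.72948841e-06 9.55395080e-02]
[281.1 203. ] 33 [ 0.5749 -0.0495  0.11  ] [-0.014  -0.0321]
[294.5 209.2] 110 [ 0.5576 -0.0834  0.11  ] [-0.0352 -0.0637]
```

Push the second pot, then retreat to the start for the third.

Call:
step_arm:
  targets: "-1 0.02 0.002 0 0 0 0; -1 0.04 0.005 0 0 0 0; -1 0.06 0.007 0 0 0 0; -1 0.08 0.009 0 0 0 0; -1 0.1 0.012 0 0 0 0; -1 0.12 0.014 0 0 0 0; -1 0.14 0.017 0 0 0 0; -1 0.158 0.019 0 0 0 0; -1 0.17 0.02 0 0 0 0; -1 0.178 0.021 0 0 0 0"

```text
clock: 4.7
eef_pos: [0.614, 0.0108, 0.0968]
tool_rot: [-0.057, 0.998, -0.0, 0.001]
ft_force: [-0.0, -0.6, 0.3]
grip_width: -0.0001
grasp_force: 0.1
```

Call:
step_arm:
  targets: "-1 0.003 0 0 0 0 0; -1 0.003 0 0 0 0 0; -1 -0.04 0 0.01 0 0 0; -1 -0.08 -0.02 0.07 0 0 0; -1 -0.13 -0.06 0.12 0 0 0; -1 -0.166 -0.118 0.12 0 0 0; -1 -0.166 -0.118 0.06 0 0 0; -1 -0.166 -0.118 0 0 0 0; -1 -0.166 -0.118 -0.002 0 0 0; -1 -0.166 -0.118 -0.002 0 0 0"

```text
clock: 5.53
eef_pos: [0.5271, -0.0485, 0.0932]
tool_rot: [-0.056, 0.998, 0.0, -0.002]
ft_force: [0.1, -0.3, 0.4]
grip_width: 0.0001
grasp_force: 0.0
```

Call:
step_arm:
  targets: "-1 0.02 0.002 0 0 0 0; -1 0.04 0.005 0 0 0 0; -1 0.06 0.007 0 0 0 0; -1 0.08 0.009 0 0 0 0; -1 0.1 0.012 0 0 0 0; -1 0.12 0.014 0 0 0 0; -1 0.14 0.017 0 0 0 0; -1 0.158 0.019 0 0 0 0; -1 0.17 0.02 0 0 0 0; -1 0.178 0.021 0 0 0 0"

```text
clock: 6.37
eef_pos: [0.6198, -0.0377, 0.0958]
tool_rot: [-0.057, 0.998, -0.0, 0.001]
ft_force: [0.3, -0.4, 0.0]
grip_width: -0.0003
grasp_force: 0.1
```

Call:
step_arm:
  targets: "-1 0.003 0 0 0 0 0; -1 0.003 0 0 0 0 0; -1 -0.04 0 0.01 0 0 0; -1 -0.08 0 0.07 0 0 0; -1 -0.12 0 0.15 0 0 0; -1 -0.16 0 0.2 0 0 0; -1 -0.23 0 0.25 0 0 0; -1 -0.28 0 0.3 0 0 0; -1 -0.28 0 0.33 0 0 0; -1 -0.28 0 0.33 0 0 0"

```text
clock: 7.2
eef_pos: [0.4786, -0.0383, 0.264]
tool_rot: [-0.056, 0.998, -0.001, 0.004]
ft_force: [1.2, 0.5, -0.4]
grip_width: -0.0
grasp_force: 0.0
```

```bash
python3 - <<'E'
from h import *
s=[.585,-.016,.118]
for n in("top","scene","wrist"):
  i=bot.camera_info(n);im=bot.camera(n)
  for c,a in reds(im,15):
    p=ray(i,*c,.108 if n!="wrist" else .108); print(n,c.round(1),a,p.round(4),Ti(s,p).round(4))
cv2.imwrite("pics/w2.png",cv2.convertScaleAbs(im[:,:,::-1],alpha=1.5))
E
```

```text
top [236.9 180.7] 42 [0.6376 0.0636 0.108 ] [0.0616 0.0729]
scene [257.3 213.1] 130 [ 0.5575 -0.0866  0.108 ] [-0.0356 -0.0668]
scene [295.4 226. ] 16 [ 0.637 -0.036  0.108] [ 0.0493 -0.026 ]
wrist [209.4 271.3] 1042 [ 0.5576 -0.0844  0.108 ] [-0.0352 -0.0647]
wrist [268.3 366.3] 31 [ 0.6564 -0.02    0.108 ] [ 0.0704 -0.0124]
```

View pics/w2.png

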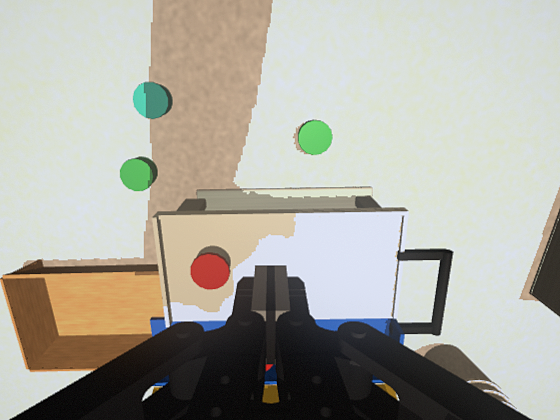

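The wrist view shows one pot left on the deck (209,271). The other three are in the trough, partly hidden. Now I'll go over and behind the lid.

Call:
step_arm:
  targets: "-1 0.464 0.075 0 0 0 0; -1 0.464 0.075 0 0 0 0; -1 0.464 0.075 0 0 0 0; -1 0.464 0.075 0 0 0 0; -1 0.464 0.075 0 0 0 0; -1 0.464 0.075 0 0 0 0; -1 0.464 0.075 0 0 0 0; -1 0.464 0.075 0 0 0 0"

```text
clock: 8.02
eef_pos: [0.7106, -0.0002, 0.2526]
tool_rot: [-0.057, 0.998, 0.0, -0.004]
ft_force: [-0.7, 0.3, -0.5]
grip_width: 0.0001
grasp_force: 0.0
```

```bash
python3 - <<'E'
from h import *
s=[.585,-.016,.118]
print(bot.get_obs()["eef_pos"])
for n in("top","scene","wrist"):
  i=bot.camera_info(n);im=bot.camera(n)
  for c,a in reds(im,15):
    p=ray(i,*c,.107); print(n,c.round(1),a,p.round(4),Ti(s,p).round(4))
  cv2.imwrite(f"pics/{n}3.png",im[:,:,::-1])
E
```

```text
[ 7.10626518e-01 -1.59055035e-04  2.52622060e-01]
top [294.5 209.3] 110 [ 0.558  -0.0834  0.107 ] [-0.0347 -0.0637]
scene [257.2 213.2] 133 [ 0.557  -0.0863  0.107 ] [-0.0361 -0.0666]
scene [310.3 213.9] 16 [0.6315 0.0121 0.107 ] [0.0495 0.0225]
scene [295.2 226.4] 17 [ 0.6371 -0.0366  0.107 ] [ 0.0493 -0.0266]
wrist [237.2 115.6] 1526 [ 0.6491 -0.0333  0.107 ] [ 0.0616 -0.0247]
wrist [351.8 114.1] 1589 [0.6379 0.0554 0.107 ] [0.061  0.0647]
wrist [305.  124.8] 501 [0.65   0.0203 0.107 ] [0.0688 0.0284]
```

All three pots sit at trough x ≈ +4 mm, well inside. Lowering behind the lid.

Call:
step_arm:
  targets: "-1 0 0 -0.06 0 0 0; -1 0 0 -0.12 0 0 0; -1 0 0 -0.176 0 0 0; -1 0 0 -0.176 0 0 0; -1 0 0 -0.176 0 0 0"

```text
clock: 8.58
eef_pos: [0.708, -0.0009, 0.1714]
tool_rot: [-0.056, 0.998, 0.0, -0.002]
ft_force: [-0.6, -0.1, 1.9]
grip_width: -0.0002
grasp_force: 0.0
```

Call:
step_arm:
  targets: "-1 -0.02 -0.002 0.012 0 0 0; -1 -0.048 -0.006 0.012 0 0 0; -1 -0.062 -0.007 0.011 0 0 0; -1 -0.075 -0.009 0.01 0 0 0; -1 -0.089 -0.01 0.005 0 0 0; -1 -0.103 -0.012 0 0 0 0; -1 -0.115 -0.013 -0.008 0 0 0; -1 -0.127 -0.015 -0.016 0 0 0; -1 -0.127 -0.015 -0.016 0 0 0"

```text
clock: 9.33
eef_pos: [0.647, -0.0084, 0.1672]
tool_rot: [-0.056, 0.998, -0.0, 0.002]
ft_force: [-0.3, 0.3, -0.3]
grip_width: 0.0002
grasp_force: 0.0
```

Call:
step_arm:
  targets: "-1 -0.003 0 -0.01 0 0 0; -1 -0.005 -0.001 -0.02 0 0 0; -1 -0.014 -0.002 -0.031 0 0 0; -1 -0.023 -0.003 -0.042 0 0 0; -1 -0.03 -0.004 -0.055 0 0 0; -1 -0.036 -0.004 -0.068 0 0 0; -1 -0.039 -0.005 -0.082 0 0 0; -1 -0.041 -0.005 -0.094 0 0 0; -1 -0.041 -0.005 -0.094 0 0 0"

```text
clock: 10.08
eef_pos: [0.6265, -0.0106, 0.1189]
tool_rot: [-0.056, 0.998, -0.0, 0.001]
ft_force: [-5.2, -0.2, 14.6]
grip_width: 0.0
grasp_force: 7.1
```

Call:
step_arm:
  targets: "-1 0 0 0.06 0 0 0; -1 -0.03 -0.03 0.12 0 0 0; 0.22 -0.09 -0.09 0.16 0 0 0; 0.22 -0.138 -0.148 0.16 0 0 0; 0.22 -0.138 -0.148 0.16 0 0 0; 0.22 -0.138 -0.148 0.16 0 0 0"

```text
clock: 10.58
eef_pos: [0.5561, -0.0862, 0.1966]
tool_rot: [-0.055, 0.998, -0.0, 0.0]
ft_force: [-0.9, 0.4, -0.4]
grip_width: 0.0483
grasp_force: 0.0
```

```bash
python3 - <<'E'
from h import *
print(bot.get_obs()["eef_pos"],bot.get_obs()["grip_width"])
i=bot.camera_info("wrist");im=bot.camera("wrist");c2=bot.camera("scene")
for c,a in reds(im,100): print(c,a,ray(i,*c,.110))
c=cv2.resize(c2[130:270,190:390],(600,420),interpolation=cv2.INTER_CUBIC)
b=np.zeros((420,800,3),np.uint8);b[:,:450]=cv2.resize(im[:,:],(450,337)).shape and cv2.copyMakeBorder(cv2.resize(im,(450,337)),0,83,0,0,0);b[:,450:]=cv2.resize(c,(350,420))
cv2.imwrite("pics/m4.png",cv2.convertScaleAbs(b[:,:,::-1],alpha=1.5))
E
```

```text
[ 0.55610266 -0.08615584  0.1966495 ] 0.04832432618153509
[265.4467509  224.92870036] 1108 [ 0.56071193 -0.08871819  0.11      ]
```

View pics/m4.png

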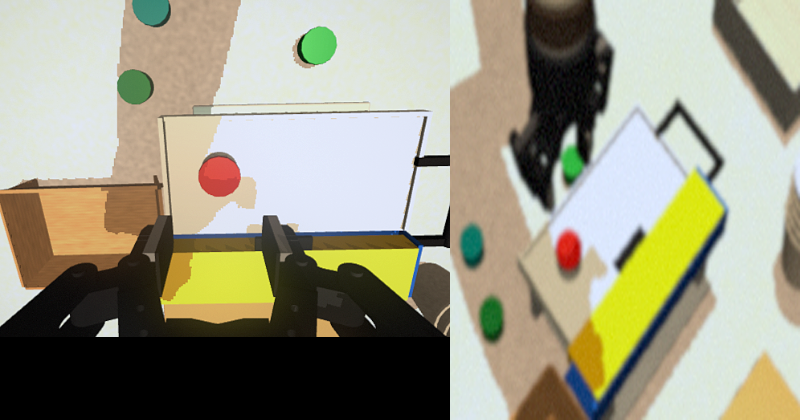

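The lid lies flat over the trough, and the spare pot (219,176) is centred between the fingers. Descend and grip.

Call:
step_arm:
  targets: "0.22 0 0 -0.06 0 0 0; 0.22 0 0 -0.12 0 0 0; 0.22 0 0 -0.17 0 0 0; 0.22 0 0 -0.2 0 0 0; 0.22 0 0 -0.21 0 0 0; 0.22 0 0 -0.21 0 0 0; -0.5 0 0 -0.21 0 0 0; -0.5 0 0 -0.21 0 0 0; -0.5 0 0 -0.21 0 0 0; -0.5 0 0 -0.21 0 0 0"

```text
clock: 11.52
eef_pos: [0.5582, -0.0846, 0.0925]
tool_rot: [-0.057, 0.998, -0.0, 0.001]
ft_force: [0.4, -0.6, -0.6]
grip_width: 0.0338
grasp_force: 59.6
```

Call:
step_arm:
  targets: "-0.5 0 0 0.04 0 0 0; -0.5 0 0 0.1 0 0 0; -0.5 -0.02 0.05 0.16 0 0 0; -0.5 -0.04 0.13 0.2 0 0 0; -0.5 -0.05 0.21 0.2 0 0 0; -0.5 -0.06 0.29 0.2 0 0 0; -0.5 -0.07 0.37 0.2 0 0 0; -0.5 -0.08 0.45 0.2 0 0 0; -0.5 -0.09 0.53 0.2 0 0 0; -0.5 -0.1 0.61 0.2 0 0 0"

```text
clock: 12.35
eef_pos: [0.5069, 0.2223, 0.1923]
tool_rot: [-0.056, 0.998, 0.0, 0.001]
ft_force: [1.6, 0.1, -0.3]
grip_width: 0.0339
grasp_force: 59.8
```

Call:
step_arm:
  targets: "-0.5 0 0.08 0 0 0 0; -0.5 0 0.16 0 0 0 0; -0.5 0 0.24 0 0 0 0; -0.5 0 0.3 0 0 0 0; -0.5 0 0.306 0 0 0 0; -0.5 0 0.306 -0.08 0 0 0; -0.5 0 0.306 -0.16 0 0 0; -0.5 0 0.306 -0.24 0 0 0; -0.5 0 0.306 -0.3 0 0 0; -0.5 0 0.306 -0.34 0 0 0"

```text
clock: 13.18
eef_pos: [0.5054, 0.3714, 0.0177]
tool_rot: [-0.056, 0.998, -0.002, -0.002]
ft_force: [-0.3, -0.3, -0.0]
grip_width: 0.0336
grasp_force: 59.9
```

Call:
step_arm:
  targets: "-0.5 0 0 -0.008 0 0 0; -0.5 0 0 -0.012 0 0 0; -0.5 0 0 -0.012 0 0 0; 0.22 0 0 -0.012 0 0 0; 0.22 0 0 -0.012 0 0 0; 0.22 0 0 -0.012 0 0 0; 0.22 0 0 0.06 0 0 0; 0.22 0 0 0.14 0 0 0; 0 0 0 0.22 0 0 0; 0 0 0 0.3 0 0 0"

```text
clock: 14.02
eef_pos: [0.5071, 0.3734, 0.174]
tool_rot: [-0.056, 0.998, 0.0, 0.0]
ft_force: [1.2, 1.6, 0.2]
grip_width: 0.0428
grasp_force: 0.0
```

```bash
python3 - <<'E'
from h import *
print(bot.get_obs()["eef_pos"])
i=bot.camera_info("wrist");im=bot.camera("wrist")
for n in("wrist","top","scene"):
  i=bot.camera_info(n);im=bot.camera(n)
  for c,a in reds(im,20): print(n,c,a,ray(i,*c,.025))
E
```

```text
[0.50711681 0.37336804 0.17399477]
wrist [265.4974359  195.41025641] 195 [0.51764365 0.37426114 0.025     ]
top [124.04761905 238.19047619] 105 [0.50840807 0.3752773  0.025     ]
scene [377.61428571 137.98571429] 70 [0.50970305 0.36980388 0.025     ]
```

Call:
step_arm:
  targets: "0 0.02 -0.08 0.05 0 0 0; 0 0.04 -0.16 0.05 0 0 0; -0.2 0.06 -0.24 0.05 0 0 0; -0.2 0.08 -0.32 0.05 0 0 0; -0.2 0.1 -0.4 0.05 0 0 0; -0.2 0.118 -0.47 0.05 0 0 0; -0.2 0.118 -0.47 0.05 0 0 0; -0.2 0.118 -0.47 0.05 0 0 0; -0.2 0.118 -0.47 0.05 0 0 0"

```text
clock: 14.97
eef_pos: [0.5655, 0.1381, 0.1949]
tool_rot: [-0.056, 0.998, 0.0, -0.001]
ft_force: [-0.4, 0.6, -0.9]
grip_width: 0.0342
grasp_force: 0.0
```

```bash
python3 - <<'E'
from h import *
o=bot.get_obs();print(o["eef_pos"],o["grip_width"])
i=bot.camera_info("wrist");im=bot.camera("wrist")
s=[.585,-.016,.118]
for x in(-.04,0,.04):
    q=proj(i,T(s,(x,.155,.092)));print(q)
    cv2.circle(im,tuple(int(v) for v in q),3,(255,0,255),-1)
cv2.imwrite("pics/w5.png",cv2.convertScaleAbs(im[:,:,::-1],alpha=1.5))
E
```

```text
[0.56547244 0.13812209 0.19490659] 0.03417031430763428
(np.float64(269.09861100459096), np.float64(157.32557275622852))
(np.float64(269.5182676039894), np.float64(213.355846633163))
(np.float64(269.89927321882175), np.float64(264.22565060695507))
```

View pics/w5.png

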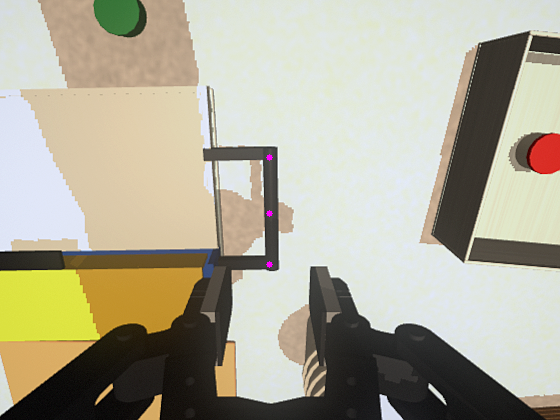

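The overlay falls right on the bar (x≈270 px, y 157–264), and the spare pot shows in the pan (540,153). Descend and grip the bar.

Call:
step_arm:
  targets: "-0.2 0 0 -0.07 0 0 0; -0.2 0 0 -0.14 0 0 0; -0.2 0 0 -0.2 0 0 0; -0.2 0 0 -0.238 0 0 0; -0.2 0 0 -0.238 0 0 0; -0.2 0 0 -0.238 0 0 0; -0.9 0 0 -0.238 0 0 0; -0.9 0 0 -0.238 0 0 0; -0.9 0 0 -0.238 0 0 0; -0.9 0 0 -0.238 0 0 0"

```text
clock: 15.85
eef_pos: [0.5678, 0.1388, 0.0795]
tool_rot: [-0.057, 0.998, 0.0, 0.002]
ft_force: [-0.2, -0.7, 5.1]
grip_width: 0.0077
grasp_force: 58.8
```

Call:
step_arm:
  targets: "-0.9 0 -0.001 0.013 0 0 0; -0.9 0 -0.003 0.027 0 0 0; -0.9 0.001 -0.005 0.054 0 0 0; -0.9 0.001 -0.01 0.081 0 0 0; -0.9 0.002 -0.015 0.107 0 0 0; -0.9 0.003 -0.019 0.12 0 0 0; -0.9 0.003 -0.023 0.133 0 0 0; -0.9 0.004 -0.027 0.146 0 0 0; -0.9 0.004 -0.031 0.159 0 0 0; -0.9 0.004 -0.031 0.159 0 0 0"

```text
clock: 16.68
eef_pos: [0.5697, 0.1239, 0.1584]
tool_rot: [-0.057, 0.998, 0.001, 0.002]
ft_force: [5.1, 5.5, -3.5]
grip_width: 0.0077
grasp_force: 58.5
```

Call:
step_arm:
  targets: "-0.9 0 -0.005 0.013 0 0 0; -0.9 0.001 -0.01 0.025 0 0 0; -0.9 0.002 -0.015 0.037 0 0 0; -0.9 0.002 -0.021 0.049 0 0 0; -0.9 0.003 -0.027 0.061 0 0 0; -0.9 0.004 -0.033 0.074 0 0 0; -0.9 0.004 -0.033 0.074 0 0 0; -0.9 0.004 -0.033 0.074 0 0 0; -0.9 0.004 -0.033 0.074 0 0 0; -0.9 0.004 -0.033 0.074 0 0 0"

```text
clock: 17.52
eef_pos: [0.5717, 0.1086, 0.1945]
tool_rot: [-0.057, 0.998, 0.002, 0.002]
ft_force: [5.1, 6.9, 0.5]
grip_width: 0.0075
grasp_force: 58.7
```

```bash
python3 - <<'E'
from h import *
for n in("top","scene"):
  i=bot.camera_info(n);im=bot.camera(n);cv2.imwrite(f"pics/{n}6.png",im[:,:,::-1])
  for c,a in reds(im,8): print(n,c,a,ray(i,*c,.025))
E
```

```text
top [124.09473684 238.46315789] 95 [0.50766333 0.37512486 0.025     ]
scene [377.66666667 137.98611111] 72 [0.50979375 0.36992619 0.025     ]
```

Call:
step_arm:
  targets: "-0.9 0.001 -0.006 0.012 0 0 0; -0.9 0.001 -0.013 0.023 0 0 0; -0.9 0.002 -0.02 0.035 0 0 0; -0.9 0.003 -0.027 0.046 0 0 0; -0.9 0.003 -0.027 0.046 0 0 0; -0.9 0.003 -0.027 0.046 0 0 0; -0.9 0.003 -0.027 0.046 0 0 0; -0.9 0.003 -0.027 0.046 0 0 0; -0.9 0.003 -0.027 0.046 0 0 0; -0.9 0.003 -0.027 0.046 0 0 0"

```text
clock: 18.45
eef_pos: [0.5733, 0.0953, 0.2178]
tool_rot: [-0.057, 0.998, 0.002, 0.002]
ft_force: [5.4, 7.4, 1.2]
grip_width: 0.0075
grasp_force: 58.6
```

```bash
python3 - <<'E'
from h import *
o=[]
for n in("top","scene"):
  i=bot.camera_info(n);im=bot.camera(n);cv2.imwrite(f"pics/{n}7.png",im[:,:,::-1])
  for c,a in reds(im,8): print(n,c,a,ray(i,*c,.025))
  x,y=(270,120) if n=="top" else (180,160)
  o.append(cv2.resize(im[y:y+200,x:x+133],(399,600),interpolation=cv2.INTER_CUBIC))
cv2.imwrite("pics/m7.png",cv2.convertScaleAbs(np.hstack(o)[:,:,::-1],alpha=1.7))
E
```

```text
top [328.375  174.5625] 128 [ 0.67040051 -0.18216185  0.025     ]
top [124.22105263 238.35789474] 95 [0.50793991 0.37479597 0.025     ]
scene [377.66666667 137.98611111] 72 [0.50979375 0.36992619 0.025     ]
scene [253.31487889 283.60207612] 289 [ 0.66537794 -0.17624599  0.025     ]
```

View pics/m7.png

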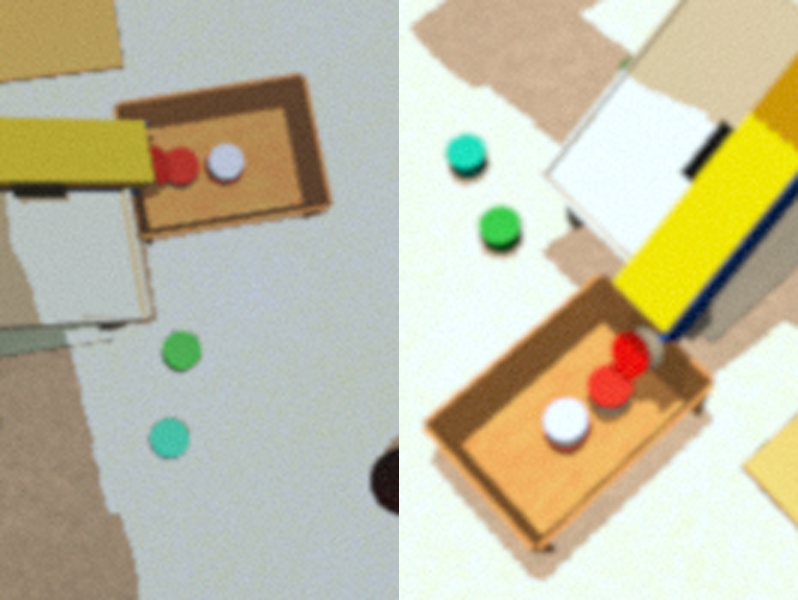

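One pot has flipped and one is upright in the boat. The third (630,352 in the right panel) is just leaving the spout, so I'll hold and look again.

Call:
step_arm:
  targets: "-0.9 0 0 0 0 0 0; -0.9 0 0 0 0 0 0; -0.9 0 0 0 0 0 0; -0.9 0 0 0 0 0 0; -0.9 0 0 0 0 0 0; -0.9 0 0 0 0 0 0"

```text
clock: 19.05
eef_pos: [0.5733, 0.0953, 0.2178]
tool_rot: [-0.057, 0.998, 0.002, 0.002]
ft_force: [5.1, 7.3, 1.0]
grip_width: 0.0071
grasp_force: 58.6
```

```bash
python3 - <<'E'
from h import *
o=[]
for n in("top","scene"):
  i=bot.camera_info(n);im=bot.camera(n);cv2.imwrite(f"pics/{n}8.png",im[:,:,::-1])
  b=cv2.imread(f"pics/{n}7.png")[:,:,::-1]
  d=cv2.absdiff(cv2.GaussianBlur(im,(5,5),0),cv2.GaussianBlur(b,(5,5),0)).max(2);print(n,(d>25).sum())
  for c,a in reds(im,8): print(n,c,a,ray(i,*c,.025))
E
```

```text
top 0
top [328.3828125 174.609375 ] 128 [ 0.67026583 -0.18217743  0.025     ]
top [124.13265306 238.40816327] 98 [0.50780994 0.37502837 0.025     ]
scene 0
scene [377.66666667 137.98611111] 72 [0.50979375 0.36992619 0.025     ]
scene [253.2283737  283.51903114] 289 [ 0.66509277 -0.17629155  0.025     ]
```

Nothing moved: the third pot leans between the spout and the pots in the boat. I'll tip a little steeper.

Call:
step_arm:
  targets: "-0.9 0.002 -0.016 0.022 0 0 0; -0.9 0.004 -0.033 0.043 0 0 0; -0.9 0.006 -0.05 0.063 0 0 0; -0.9 0.008 -0.069 0.083 0 0 0; -0.9 0.01 -0.089 0.101 0 0 0; -0.9 0.01 -0.089 0.101 0 0 0; -0.9 0.01 -0.089 0.101 0 0 0; -0.9 0.01 -0.089 0.101 0 0 0; -0.9 0.01 -0.089 0.101 0 0 0; -0.9 0.01 -0.089 0.101 0 0 0"

```text
clock: 19.98
eef_pos: [0.5791, 0.0521, 0.2702]
tool_rot: [-0.058, 0.998, 0.003, 0.004]
ft_force: [4.6, 10.2, 8.4]
grip_width: 0.0076
grasp_force: 59.2
```

```bash
python3 - <<'E'
from h import *
o=[]
for n in("top","scene"):
  i=bot.camera_info(n);im=bot.camera(n)
  for c,a in reds(im,8): print(n,c,a,ray(i,*c,.025))
  x,y=(270,120) if n=="top" else (180,160)
  o.append(cv2.resize(im[y:y+200,x:x+133],(399,600),interpolation=cv2.INTER_CUBIC))
cv2.imwrite("pics/m9.png",cv2.convertScaleAbs(np.hstack(o)[:,:,::-1],alpha=1.7))
E
```

```text
top [329.88 174.7 ] 100 [ 0.66989321 -0.18630502  0.025     ]
top [124.07446809 238.58510638] 94 [0.50733343 0.37516761 0.025     ]
scene [377.73972603 137.98630137] 73 [0.50991922 0.37009777 0.025     ]
scene [253.26056338 283.6443662 ] 284 [ 0.66538907 -0.17640604  0.025     ]
```

View pics/m9.png

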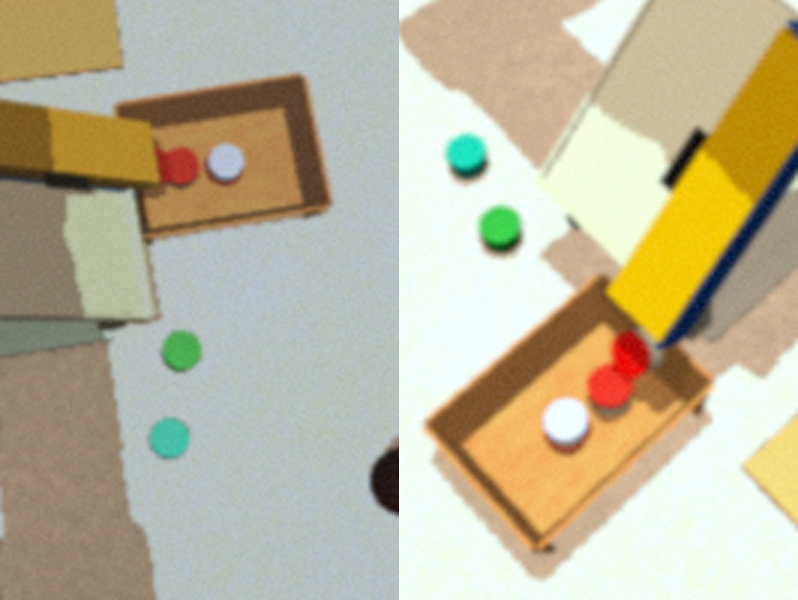

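The third pot did not move with the tray, so it's free of it, leaning inside the boat against the wall. I'll check its position numerically; the gripper keeps its hold for lowering.

```bash
python3 - <<'E'
from h import *
j=bot.camera_info("scene")
uv=lambda a:(a[0]/3+180,a[1]/3+160)
R=[(27,425),(200,277),(311,380),(142,548)]
w=np.array([ray(j,*uv(a),.05)[:2] for a in R]);b=np.r_[w.mean(0),.118];print(w.round(3).tolist(),b)
for z in(.02,.03,.04):
  for a in((238,350),(212,387),(167,425)): print(z,Ti(b,ray(j,*uv(a),z)).round(3),end=" ")
  print()
E
```

```text
[[0.626, -0.319], [0.601, -0.15], [0.72, -0.131], [0.749, -0.299]] [ 0.6740858 -0.2242883  0.118    ]
0.02 [-0.008  0.072] 0.02 [0.001 0.037] 0.02 [ 0.001 -0.008] 
0.03 [-0.005  0.069] 0.03 [0.004 0.034] 0.03 [ 0.004 -0.01 ] 
0.04 [-0.001  0.066] 0.04 [0.008 0.032] 0.04 [ 0.007 -0.011]
```

Call:
step_arm:
  targets: "-0.9 -0.002 0.02 -0.018 0 0 0; -0.9 -0.004 0.039 -0.038 0 0 0; -0.9 -0.006 0.056 -0.058 0 0 0; -0.9 -0.008 0.073 -0.079 0 0 0; -0.9 -0.01 0.089 -0.101 0 0 0; -0.9 -0.012 0.103 -0.124 0 0 0; -0.9 -0.013 0.116 -0.147 0 0 0; -0.9 -0.015 0.128 -0.172 0 0 0; -0.9 -0.016 0.139 -0.196 0 0 0; -0.9 -0.017 0.149 -0.221 0 0 0"

```text
clock: 20.92
eef_pos: [0.5696, 0.1244, 0.1572]
tool_rot: [-0.057, 0.998, 0.001, 0.002]
ft_force: [6.1, 2.6, 0.5]
grip_width: 0.0075
grasp_force: 61.2
```

Call:
step_arm:
  targets: "-0.9 -0.001 0.008 -0.026 0 0 0; -0.9 -0.002 0.016 -0.052 0 0 0; -0.9 -0.003 0.021 -0.078 0 0 0; -0.9 -0.003 0.026 -0.105 0 0 0; -0.9 -0.004 0.028 -0.12 0 0 0; -0.9 -0.004 0.029 -0.132 0 0 0; -0.9 -0.004 0.03 -0.146 0 0 0; -0.9 -0.004 0.031 -0.156 0 0 0; -0.9 -0.004 0.031 -0.159 0 0 0; -0.9 -0.004 0.031 -0.159 0 0 0"

```text
clock: 21.75
eef_pos: [0.5676, 0.1388, 0.0805]
tool_rot: [-0.056, 0.998, 0.0, 0.002]
ft_force: [0.0, 0.4, 12.5]
grip_width: 0.0076
grasp_force: 63.5
```

The tray is back on its stop (12 N upward). Release, rise and clear out.

Call:
step_arm:
  targets: "-0.2 0 0 0 0 0 0; -0.2 0 0 0 0 0 0; -0.2 0 0 0 0 0 0; -0.2 0 0 0.05 0 0 0; -0.2 0 0 0.12 0 0 0; -0.2 0 0 0.2 0 0 0; -0.2 -0.05 0.05 0.28 0 0 0; -0.2 -0.12 0.1 0.3 0 0 0; -0.2 -0.2 0.15 0.3 0 0 0; -0.2 -0.28 0.2 0.3 0 0 0"

```text
clock: 22.58
eef_pos: [0.4448, 0.2268, 0.2278]
tool_rot: [-0.056, 0.998, 0.0, 0.001]
ft_force: [0.4, 0.9, 0.2]
grip_width: 0.0343
grasp_force: 0.0
```

```bash
python3 - <<'E'
from h import *
im=bot.camera("scene");i=bot.camera_info("scene")
for c,a in reds(im,8): print(c,a,ray(i,*c,.025))
cv2.imwrite("pics/fin.png",cv2.convertScaleAbs(cv2.resize(im[90:340,150:450],(720,600),interpolation=cv2.INTER_CUBIC)[:,:,::-1],alpha=1.7))
E
```

```text
[377.66666667 137.98611111] 72 [0.50979375 0.36992619 0.025     ]
[253.18900344 283.604811  ] 291 [ 0.66521188 -0.1764843   0.025     ]
```

View pics/fin.png

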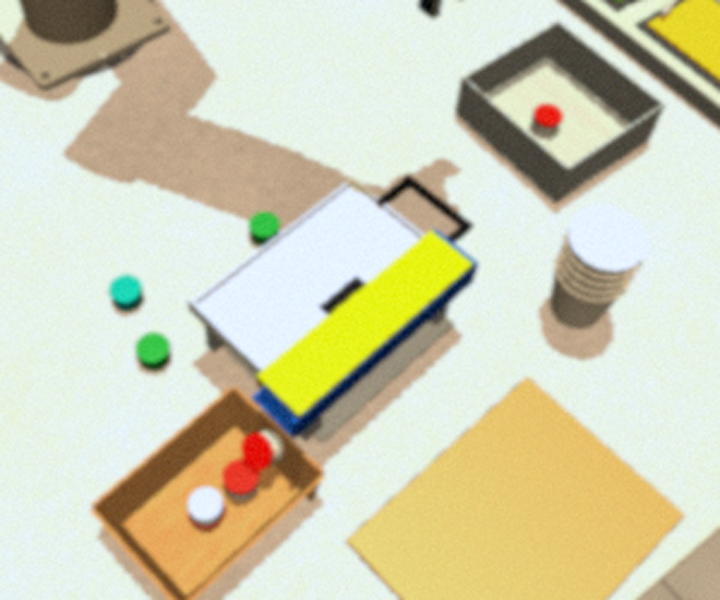

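Final view: three pots in the boat (206,505), (240,477) and (258,450), the spare in the pan (547,117), tray level, lid shut, cups standing.

```bash
python3 -c "
from workcell import bot
print(bot.job_done())"
```

```text
the job is handed in; nothing more can be done
None
```

The job is handed in with no verdict returned: in the last picture three pots are in the boat (one upside down, one leaning on the wall), the spare is in the pan, the lid is shut and the tray is level, at about 23 s; I viewed 11 pictures, one over the limit of 10.

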